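# Dial in the coffee grinder by clicks

## Task

The coffee grinder is set too coarse: with a fingertip, flick the lugs on the edge of its grind wheel clockwise (seen from above), click by click, until the long ribbed lug has clicked in opposite the fixed pointer post, without running past it and without forcing the wheel. Then press the round start button behind the post right down and let it spring back, so that a test dose is ground. Nothing is to be picked up: leave the dosing cup, tamper, milk jug and bean jar where they stand.

Things in the scene. Friction and masses are not known exactly. Their poses are not given: they have to be found in the camera images.
- grinder: Black coffee grinder fixed on the counter, 245 x 130 mm, 263 mm high to its lid knob. Origin: on the counter under the wheel's axis. x runs from the spout (front, -x) to the motor end, y left, z up. Flat deck 185 mm high, from x -40 to 150 mm, 116 mm wide. A 91 mm round head carries the wheel; a fixed clear funnel, 66 mm wide, with a lid stands over the wheel's middle.
- grind_wheel (a joint): Turn of the grind wheel, rad. 0: long lug at the pointer post. Grows clockwise from above (finer); negative at the start: the long lug is that angle anticlockwise of the post, 2 to 5 clicks. A click is 0.262 rad (24 a turn); a sprung ball snaps the wheel into the nearest click; about 4 N along the edge at a lug moves it to the next. End stops at -2.09 and 0.79.
- wheel_body: Aluminium grind wheel, upright axis, 100 mm across, 18 mm thick. Origin: centre of its underside, 207 mm above the counter; x points along the long lug and turns with it, z up. Six lugs on its edge, full wheel height, 60 degrees apart: five round (14 mm wide, centres 54 mm from the axis, ends 61 mm) and the long one (12 mm wide, flat sides, end 72 mm, raised rib 7 mm high). A dark dot per click.
- index_tip (a point): Outer end of the long lug, at the height of the wheel's top face (225 mm above the counter), 72 mm from the axis.
- pointer_tip (a point): Upright edge of the fixed steel pointer post that faces the wheel: 77 mm from the wheel's axis towards the motor end (+x of the grinder), 225 mm above the counter. The post stands on the deck, 17 mm wide, reaching from 77 to 100 mm from the axis and up to 223 mm above the counter.
- start_button_top (a point): Centre of the top of the round black start button, 22 mm across, in a steel collar 38 mm across and 12 mm high, on the deck 124 mm behind the wheel's axis (+x of the grinder); its top is 207 mm above the counter at rest. Press straight down.
- start_button (a joint): Travel of the start button, m: 0 at rest, 0.006 right down (5 N); it springs back.
- dosing_cup: Steel cup, 58 mm wide, 58 mm high, loose under the spout on the grinder's base. Origin: centre of its underside.
- tamper: Steel tamper, 58 mm wide, 88 mm high, loose on the counter. Origin: centre of its underside.
- milk_jug: Steel milk jug with a side handle, 82 mm wide, 95 mm high, loose on the counter. Origin: centre of its underside.
- bean_jar: Brown jar of beans with a black lid, 90 mm wide, 150 mm high, loose on the counter. Origin: centre of its underside.

How it is judged:
On the way, in this order (a step that is already met when the one before it is completed fails the run):
1. the long lug has clicked in at the pointer post and the wheel is at rest (value of joint grind_wheel between -0.07 and 0.07 rad and velocity of joint grind_wheel between -0.1 and 0.1 rad/s), for 0.3 s.
2. the start button is pressed right down (value of joint start_button above 0.0045 m), for 0.1 s.
At the end, for the whole second after the job is handed in: The grind wheel rests with its long lug at the pointer (within 0.07 rad, about a quarter click), the start button has sprung back (less than 1.5 mm in), and the dosing cup, tamper, milk jug and bean jar are within 15 mm of where they stood (all of step 1 and value of joint start_button below 0.0015 m and distance of each of dosing_cup, tamper, milk_jug, bean_jar from where it was at the start of the episode below 0.015 m); the robot touches nothing.
It fails at once if the wheel runs past the pointer, over to the next click (value of joint grind_wheel above 0.16 rad).
It fails at once if the wheel is forced (over 25 N from the fingers) (contact force between the fingers and wheel_body above 25 N).
It fails at once if the start button is pressed while the wheel is off its mark (value of joint start_button above 0.003 m and value of joint grind_wheel below -0.1 rad).
It fails at once if a cup, tamper, jug or jar is moved or lifted (distance of any of dosing_cup, tamper, milk_jug, bean_jar from where it was at the start of the episode above 0.015 m).
It also fails if it takes over 64 s, if anything falls off the work surface, if the arm or the gripper's body presses on something with over 40 N, if the wrist force passes 120 N, or if a joint passes its speed limit or range.

## Robot

A 6-joint arm with a two-finger parallel gripper is mounted at the origin on the work surface. World frame = base frame: x ahead of the robot, y to its left, z up, the work surface at z = 0. Lengths are in m, angles in rad, forces in N, time in s.
With the tool pointing down it reaches from about 0.3 to 0.875 m from the base axis. Payload 6.4 kg.
Tool frame: the origin (TCP) lies midway between the tips of the shut fingers; the grasp point (between the pads) lies ctrl.grip_point_offset behind it (ctrl.grip_point_offset is the distance from the TCP to the grasp point, in m); z points along the fingers, y is the direction in which the jaws open and shut (so a half turn about z gives the same grasp; the last joint's range is limited). The gripper opens to 85 mm and grips with 20 to 120 N. Pads are 22 mm wide; open, the fingers measure 114 mm over their backs; the gripper's body (76 mm by 85 mm) begins 54 mm behind the grasp point. The pads swing forward as they close: fully open they stand 13 mm farther back than shut.
Start: joints at [-1.374, 0.181, 1.607, -0, 1.354, -0.206], TCP at [0.225, -0.529, 0.208] pointing down, gripper open.
Joint ranges: [-2.99, 2.99], [-0.89, 2.07], [0.3, 2.58], [-1.14, 4.28], [0, 2.63], [-3.12, 3.12]. Speed limits (rad/s): [2.57, 2.57, 3.01, 3.14, 3.14, 3.14].

## Interface

Orientations are given as a unit quaternion [w, x, y, z].
In Python, from bench import ctrl, viewer gives the robot as it stands.
- The arm moves only by the shell command python3 -m handwheel 'ROWS' [OPENING]. ROWS is JSON, a list of rows, each an object with "travel": the shift along the tool's x, y, z as a fraction of full scale, a list of three; "dr": the turn, a rotation vector about the tool's x, y, z as a fraction of full scale, a list of three. A call has 1 to 20 rows; each row shifts and turns the pose as measured when the row begins, along the tool's axes as they then stand; what a row does not reach is not made up. Full scale, the value 1, is 150 mm for a shift and 30 degrees for a turn. A row lasts 1/12 s, in which the tool goes at most 41.7 mm and 7.16 degrees, less where a joint would pass 70% of its speed; a pose out of reach is approached as far as the arm can. A call with a number of a shift or a turn outside -1 to 1 is refused whole. A call with a gripper value outside its range is refused whole. OPENING is the opening, from -1 (shut) to 1 (fully open), set as the call begins (- or left out, the last holds). The fingers move at their own pace and stop on an object; the grip force is fixed at half the most. Time passes only in rows, so rows that do not move let the fingers close. It gives the time, the measured TCP pose, the force and the opening at its end, in the units of the state.
- ctrl.get_obs(): the state, without advancing time (a new reading comes with each control period).
- viewer.camera(name): name is "side" or "top" or "wrist"; returns the picture (480x640x3 uint8, red, green, blue); there is no depth.
- viewer.get_calibration(name): a dict with "camera_matrix" (3x3 intrinsics, pixels), "R" (3x3) and "t" (3): a world point X has camera coordinates R X + t. Camera axes: x right, y down, z forward; pixel columns grow to the right and rows downward; lengths in m; the calibration is good to about 2 mm. A picture is of the moment at which its call begins: read the wrist's pose just before it. get_calibration takes no time and is no camera call; for the wrist camera it gives the pose at the moment of the call.
- ctrl.hand_in(): hands the job in, once; it reports no verdict.
The state is a dict: "time_s": time; "q": joint angles; "dq": joint speeds; "joint_efforts": joint torques, N m; "eef_pos": TCP position; "eef_rot": TCP orientation; "wrist_force": force on the tool from outside, world axes, zero at the start; "torque": the same for the moment, N m; "opening": opening from 0.0 (shut) to 1.0 (fully open).
Only numpy, scipy, OpenCV 4.12 (cv2) and the standard library are available. Lean on these libraries where they do the work, as an engineer would, in place of code of your own. Each camera call takes 0.05 s, during which the arm holds its last target. There are 200 camera calls.

## Working session

There is one attempt and no reset: what is moved stays moved. The work goes in short steps, Python scripts to look and compute and a shell command to move; the robot and the scene stay as the last step left them, time stands still between calls to the robot, and variables do not carry over. Pictures are saved under pics/ and viewed, about 8 in all and at most 12, crops included, and the job is handed in when it is done.

```bash
mkdir -p pics
cat > h.py <<'E'
from bench import ctrl, viewer
import numpy as np, cv2
from scipy.spatial.transform import Rotation as Ro
def cal(n):
    c=viewer.get_calibration(n); return np.array(c['camera_matrix']),np.array(c['R']),np.array(c['t'])
def snap(n,f):
    im=viewer.camera(n)[:,:,::-1].copy(); cv2.imwrite('pics/'+f,im); return im
def ray(n,u,v,z):
    K,R,t=cal(n); o=-R.T@t; d=R.T@np.linalg.solve(K,[u,v,1]); return o+d*(z-o[2])/d[2]
def proj(n,X):
    K,R,t=cal(n); p=K@(R@np.array(X)+t); return p[:2]/p[2]
def rot():
    w=ctrl.get_obs()['eef_rot']; return Ro.from_quat([w[1],w[2],w[3],w[0]])
E
python3 - <<'E'
from h import *
snap('top','t0.png'); snap('side','s0.png')
for n in('top','side'):
    K,R,t=cal(n); print(n,K[0,0],(-R.T@t).round(3),R.round(2).tolist())
o=ctrl.get_obs(); print(o['time_s'],o['eef_pos'],rot().as_matrix().round(3).tolist(),ctrl.grip_point_offset,o['opening'])
E
```

```text
top 457.2733754514853 [0.512 0.086 1.021] [[0.01, -1.0, 0.0], [-1.0, -0.01, -0.1], [0.1, -0.0, -1.0]]
side 481.7667484999982 [ 0.413 -0.565  0.823] [[0.96, -0.28, 0.0], [-0.2, -0.69, -0.69], [0.2, 0.67, -0.72]]
0.1 [ 0.2253079  -0.52843641  0.20697807] [[0.92, 0.392, -0.0], [0.392, -0.92, 0.002], [0.0, -0.002, -1.0]] 0.0187 0.9982625050022109
```

View pics/t0.png

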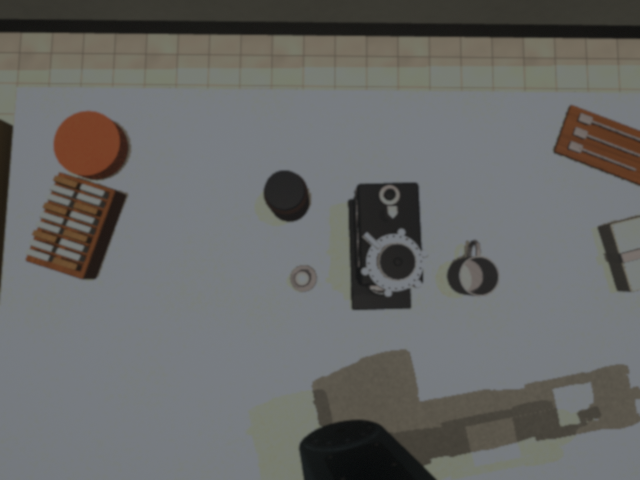

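View pics/s0.png

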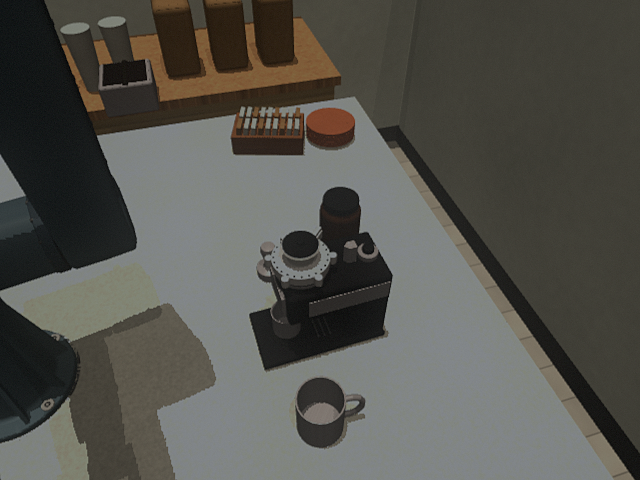

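The top view shows the grinder with its wheel near (393,262), button near (389,195) and post near (392,212). The long lug points up-left, near (368,238), so it is anticlockwise of the post. The jug is at right, the bean jar and tamper at left. I'll zoom in next.

Run:
```python
from h import *
im=cv2.imread('pics/t0.png')[170:320,320:520]
cv2.imwrite('pics/t0c.png',cv2.convertScaleAbs(cv2.resize(im,None,fx=4,fy=4,interpolation=cv2.INTER_CUBIC),alpha=1.6,beta=20))
```

```text
(no output)
```

View pics/t0c.png

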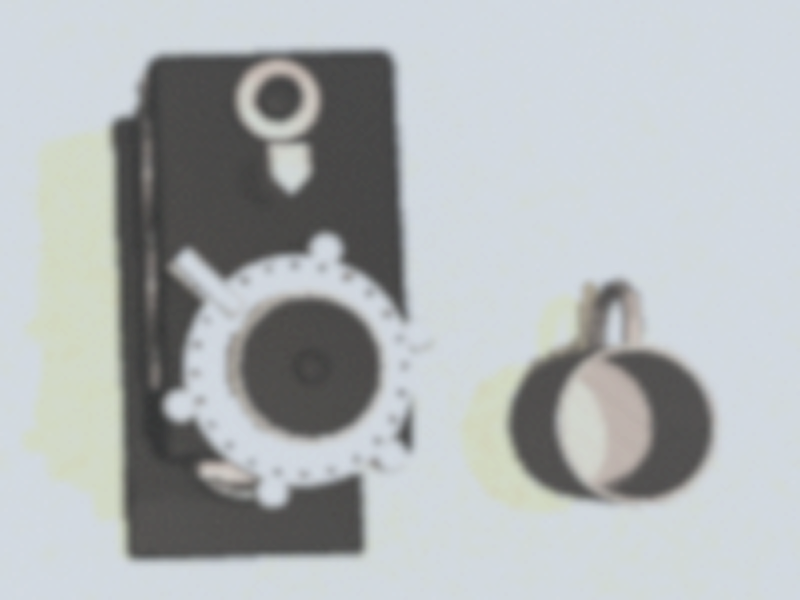

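Run:
```python
from h import *
f=lambda u,v,z: ray('top',320+u/4,170+v/4,z)
W=f(300,371,.225);B=f(279,97,.207);P=f(292,194,.223);L=f(180,258,.225)
a=np.arctan2(*(B-W)[1::-1]); l=np.arctan2(*(L-W)[1::-1])
print(W,B,P,L,np.linalg.norm((B-W)[:2]),np.linalg.norm((P-W)[:2]),np.linalg.norm((L-W)[:2]),np.degrees([a,l,np.arctan2(*(P-W)[1::-1])]),(l-a)/.2618)
for n,(u,v) in {'lug':(326,248),'l2':(180,405),'l3':(273,494),'l4':(390,455)}.items():
    X=f(u,v,.225)-W; print(n,np.linalg.norm(X[:2]),np.degrees(np.arctan2(X[1],X[0])))
print('jug',f(640,425,.095),'jar',ray('top',285,190,.15))
```

```text
[ 0.53879198 -0.03958389  0.225     ] [ 0.66270801 -0.03379036  0.207     ] [ 0.61656634 -0.03690575  0.223     ] [0.58767032 0.01256792 0.225     ] 0.12405139298020937 0.07782045797689924 0.0714765969860856 [ 2.676842   46.85578482  1.97218908] 2.945255967479647
lug 0.055095714040450654 -12.307950998945186
l2 0.054335113141017494 106.21005497030175
l3 0.054470533032666246 167.24891903450379
l4 0.05284738339702369 -132.8862273887898
jug [ 0.5174109  -0.23156844  0.095     ] jar [0.67974996 0.16009151 0.15      ]
```

```bash
cat > rel.py <<'E'
from h import *
import sys
W=np.array([.5388,-.0396]); 
def rel(radial,tang,ang,z):
    # target TCP in lug frame of angle ang (deg): radial out, tang clockwise; prints travel rows total in tool frame
    a=np.radians(ang);u=np.array([np.cos(a),np.sin(a)]);t=np.array([np.sin(a),-np.cos(a)])
    T=np.r_[W+radial*u+tang*t,z]; o=ctrl.get_obs(); R=rot().as_matrix(); p=np.array(o['eef_pos'])
    d=R.T@(T-p); yaw=np.degrees(np.arctan2(R[1,0],R[0,0]))
    print('t',round(o['time_s'],2),'p',p.round(4),'yaw',round(yaw,2),'tilt',R[:,2].round(3),'F',np.round(o['wrist_force'],1),'open',round(o['opening'],2))
    q=p[:2]-W; print('lugframe r,t mm',(1e3*q@u).round(1),(1e3*q@t).round(1),'| travel frac',(d/.15).round(3),'dr z frac',round((yaw-ang)/30,3))
rel(*map(float,sys.argv[1:]))
E
python3 -m handwheel '[{"travel":[0,0,-0.2],"dr":[0,0,-0.2]},{"travel":[0,0,-0.2],"dr":[0,0,-0.2]},{"travel":[0,0,-0.2],"dr":[0,0,-0.2]},{"travel":[0,0,-0.2],"dr":[0,0,-0.2]},{"travel":[0.2,0,0],"dr":[0,0,0]},{"travel":[0.2,0,0],"dr":[0,0,0]},{"travel":[0.2,0,0],"dr":[0,0,0]},{"travel":[0.2,-0.05,0],"dr":[0,0,0]},{"travel":[0.2,-0.05,0],"dr":[0,0,0]},{"travel":[0.2,-0.05,0],"dr":[0,0,0]},{"travel":[0.2,-0.05,0],"dr":[0,0,0]},{"travel":[0.2,-0.05,0],"dr":[0,0,0]},{"travel":[0.2,-0.05,0],"dr":[0,0,0]},{"travel":[0.2,-0.05,0],"dr":[0,0,0]}]' -1
python3 rel.py .063 -.033 47.5 .33
```

```text
time_s: 1.27
eef_pos: [0.3877, -0.2606, 0.3271]
eef_rot: [-0.008, 0.915, 0.404, 0.001]
wrist_force: [1.3, -0.2, -0.2]
opening: 0.0
t 1.27 p [ 0.3877 -0.2606  0.3271] yaw 47.71 tilt [-0.005  0.015 -1.   ] F [ 1.3 -0.2 -0.2] open 0.0
lugframe r,t mm -265.0 37.9 | travel frac [ 2.189 -0.464  0.005] dr z frac 0.007
```

```bash
python3 -m handwheel '[{"travel":[0.2,-0.05,0],"dr":[0,0,0]},{"travel":[0.2,-0.05,0],"dr":[0,0,0]},{"travel":[0.2,-0.05,0],"dr":[0,0,0]},{"travel":[0.2,-0.05,0],"dr":[0,0,0]},{"travel":[0.2,-0.05,0],"dr":[0,0,0]},{"travel":[0.2,-0.05,0],"dr":[0,0,0]},{"travel":[0.2,-0.05,0],"dr":[0,0,0]},{"travel":[0.2,-0.05,0],"dr":[0,0,0]},{"travel":[0.2,-0.05,0],"dr":[0,0,0]},{"travel":[0.2,-0.02,0],"dr":[0,0,0]},{"travel":[0.15,0,0],"dr":[0,0,0]},{"travel":[0,0,0],"dr":[0,0,0]}]'
python3 rel.py .063 -.033 47.5 .212
python3 - <<'E'
from h import *
im=snap('wrist','w1.png')
print(proj('wrist',[.5388,-.0396,.225]),proj('wrist',ctrl.get_obs()['eef_pos']))
E
```

```text
time_s: 2.27
eef_pos: [0.5566, 0.0484, 0.3265]
eef_rot: [-0.011, 0.913, 0.407, -0.001]
wrist_force: [-1.2, 0.1, -0.4]
opening: 0.003
t 2.27 p [0.5566 0.0484 0.3265] yaw 48.01 tilt [-0.01   0.019 -1.   ] F [-1.2  0.1 -0.4] open 0.0
lugframe r,t mm 76.9 -46.3 | travel frac [-0.099  0.103  0.761] dr z frac 0.017
[386.32508405 325.42567878] [319.57191214 278.35099539]
```

View pics/w1.png

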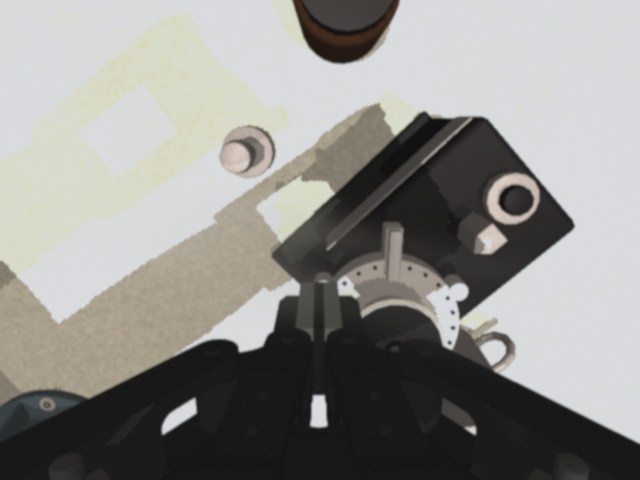

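The wrist view shows the shut fingers' tips near (320,285) and the long lug running vertically (tip near (392,224)). It also shows the button at (514,200). I'll cross-check the geometry from these.

```bash
python3 - <<'E'
from h import *
B=ray('wrist',514,199,.207); L=ray('wrist',393,223,.232); 
print('B',B,'L',L, 'top said B .6627,-.0338 L .5877,.0126')
Lr=ray('wrist',459,292,.225); print('round lug',Lr,'dist W',Lr[:2]-[.5388,-.0396])
E
python3 -m handwheel '[{"travel":[-0.05,0,0.15],"dr":[0.02,0,0.017]},{"travel":[-0.05,0.05,0.15],"dr":[0.02,0.01,0]},{"travel":[0,0.04,0.15],"dr":[0,0,0]},{"travel":[0,0,0],"dr":[0,0,0]}]'
python3 rel.py .063 -.033 47.5 .212
```

```text
B [ 0.66190886 -0.03207724  0.207     ] L [0.59006756 0.01738245 0.232     ] top said B .6627,-.0338 L .5877,.0126
round lug [ 0.59255496 -0.05288632  0.225     ] dist W [ 0.05375496 -0.01328632]
time_s: 2.65
eef_pos: [0.553, 0.0267, 0.2568]
eef_rot: [-0.021, 0.915, 0.403, -0.003]
wrist_force: [-0.7, 0.1, -1.3]
opening: -0.006
t 2.65 p [0.553  0.0267 0.2568] yaw 47.56 tilt [-0.023  0.036 -0.999] F [-0.7  0.1 -1.3] open -0.01
lugframe r,t mm 58.5 -34.4 | travel frac [0.027 0.021 0.298] dr z frac 0.002
```

```bash
python3 -m handwheel '[{"travel":[0.03,0.01,0.1],"dr":[-0.04,-0.01,0]},{"travel":[0.03,0.01,0.1],"dr":[-0.04,-0.01,0]},{"travel":[0,0,0.1],"dr":[0,0,0]},{"travel":[0,0,0],"dr":[0,0,0]}]'
python3 rel.py .063 -.033 47.5 .212
```

```text
time_s: 2.98
eef_pos: [0.5594, 0.0281, 0.2129]
eef_rot: [0.002, 0.916, 0.401, -0.0]
wrist_force: [-0.5, 0.0, -0.2]
opening: -0.004
t 2.98 p [0.5594 0.0281 0.2129] yaw 47.27 tilt [ 0.001 -0.003 -1.   ] F [-0.5  0.  -0.2] open -0.0
lugframe r,t mm 63.8 -30.5 | travel frac [-0.006 -0.017  0.006] dr z frac -0.008
```

```bash
python3 -m handwheel '[{"travel":[0,0.02,0],"dr":[0,0,0]},{"travel":[0,0.02,0],"dr":[0,0,0]},{"travel":[0,0.02,0],"dr":[0,0,0]},{"travel":[0,0,0],"dr":[0,0,0]}]'
python3 rel.py .063 -.0205 47.5 .212
python3 - <<'E'
from h import *
w=snap('wrist','w2.png')[170:470,200:600]; s=snap('side','s2.png')[200:320,230:410]
w=cv2.resize(w,(600,450)); s=cv2.resize(s,(600,400))[60:60+340,:]
s=cv2.resize(s,(200*3,340))
cv2.imwrite('pics/c2.png',cv2.convertScaleAbs(np.vstack([w,s])[:600+190],alpha=1.3))
cv2.imwrite('pics/c2.png',cv2.resize(cv2.imread('pics/c2.png'),(456,600)))
E
```

```text
time_s: 3.32
eef_pos: [0.5675, 0.0197, 0.218]
eef_rot: [0.003, 0.916, 0.4, 0.001]
wrist_force: [0.2, -0.2, -0.1]
opening: -0.0
t 3.32 p [0.5675 0.0197 0.218 ] yaw 47.18 tilt [ 0.005 -0.004 -1.   ] F [ 0.2 -0.2 -0.1] open -0.0
lugframe r,t mm 63.1 -18.9 | travel frac [-0.001 -0.011  0.04 ] dr z frac -0.011
```

View pics/c2.png

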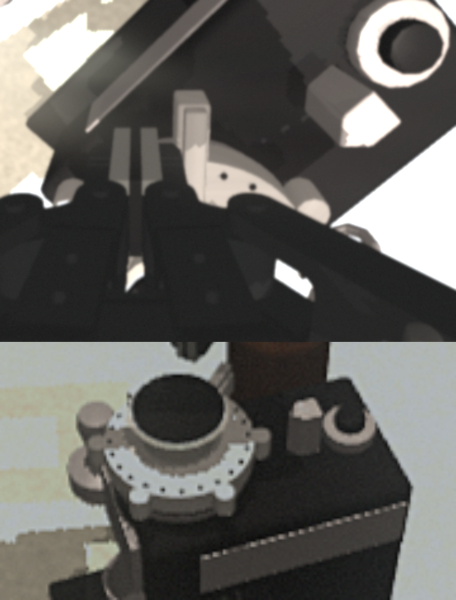

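```bash
python3 -m handwheel '[{"travel":[0,0.01,0.02],"dr":[0,0,0]},{"travel":[0,0.01,0.02],"dr":[0,0,0]},{"travel":[0,0.01,0],"dr":[0,0,0]}]'
python3 rel.py .063 -.0145 47.5 .212
python3 -m handwheel '[{"travel":[0.005,0.025,0],"dr":[0,0,0.1]},{"travel":[0.005,0.025,0],"dr":[0,0,0.1]},{"travel":[0.005,0.025,0],"dr":[0,0,0.1]}]'
python3 rel.py .063 -.0145 39.5 .212
```

```text
time_s: 3.67
eef_pos: [0.5712, 0.0168, 0.2125]
eef_rot: [0.003, 0.916, 0.4, 0.002]
wrist_force: [-0.6, 0.6, 0.1]
opening: 0.001
t 3.67 p [0.5712 0.0168 0.2125] yaw 47.2 tilt [ 0.007 -0.004 -1.   ] F [-0.6  0.6  0.1] open 0.0
lugframe r,t mm 63.5 -14.3 | travel frac [-0.003 -0.002  0.003] dr z frac -0.01
time_s: 3.92
eef_pos: [0.5805, 0.0104, 0.2118]
eef_rot: [0.003, 0.946, 0.325, 0.002]
wrist_force: [-0.5, 0.2, -0.1]
opening: 0.001
t 3.92 p [0.5805 0.0104 0.2118] yaw 37.97 tilt [ 0.005 -0.004 -1.   ] F [-0.5  0.2 -0.1] open 0.0
lugframe r,t mm 64.0 -12.1 | travel frac [-0.007 -0.016 -0.001] dr z frac -0.051
```

```bash
python3 -m handwheel '[{"travel":[0.004,0.023,0],"dr":[0,0,0.1]},{"travel":[0.004,0.023,0],"dr":[0,0,0.1]},{"travel":[0.004,0.023,0],"dr":[0,0,0.1]},{"travel":[0.004,0.023,0],"dr":[0,0,0.1]},{"travel":[0,0,0],"dr":[0,0,0]}]'
python3 rel.py .063 -.0145 24 .212
python3 - <<'E'
from h import *
o=ctrl.get_obs();q=np.array(o['eef_pos'][:2])-[.5388,-.0396];print('polar',np.degrees(np.arctan2(q[1],q[0])),np.hypot(*q))
w=snap('wrist','w3.png')
K,R,t=cal('wrist'); np.savez('w3.npz',K=K,R=R,t=t)
cv2.imwrite('pics/c3.png',cv2.convertScaleAbs(cv2.resize(w[150:450,240:640],(800,600)),alpha=1.3))
E
```

```text
time_s: 4.33
eef_pos: [0.5907, -0.0005, 0.2105]
eef_rot: [0.002, 0.976, 0.219, 0.001]
wrist_force: [-0.6, 0.6, 0.3]
opening: 0.001
t 4.33 p [ 5.907e-01 -5.000e-04  2.105e-01] yaw 25.25 tilt [ 0.003 -0.004 -1.   ] F [-0.6  0.6  0.3] open 0.0
lugframe r,t mm 63.3 -14.6 | travel frac [-0.002  0.001 -0.01 ] dr z frac 0.042
polar 36.9798717325608 0.06496465124758263
```

View pics/c3.png

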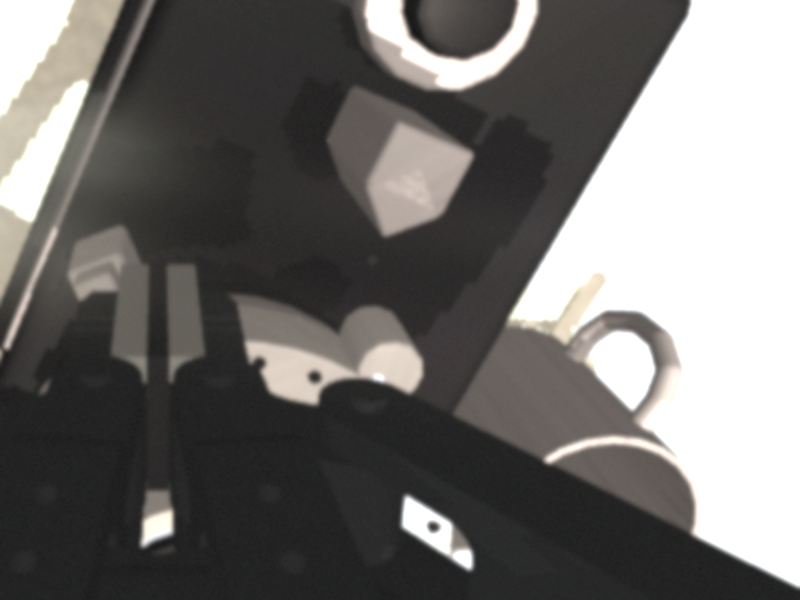

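Run:
```python
from h import *
W=np.array([.5388,-.0396])
for n,u,v,z in [('long',100,240,.228),('long lowtop',100,268,.225),('round',395,365,.225),('post tip',388,236,.223),('button',470,15,.207)]:
    X=ray('wrist',240+u/2,150+v/2,z); q=X[:2]-W; print(n,X.round(4),np.hypot(*q).round(4),np.degrees(np.arctan2(q[1],q[0])).round(1))
e=np.array(ctrl.get_obs()['eef_pos']);print((proj('wrist',e)-[240,150])*2)
top=snap('top','t3.png')[170:320,320:520]
cv2.imwrite('pics/t3c.png',cv2.convertScaleAbs(cv2.resize(top,None,fx=4,fy=4,interpolation=cv2.INTER_CUBIC),alpha=1.6,beta=20))
```

```text
long [0.5951 0.0142 0.228 ] 0.0779 43.7
long lowtop [0.5886 0.0114 0.225 ] 0.0713 45.7
round [ 0.595  -0.0516  0.225 ] 0.0574 -12.0
post tip [ 0.6183 -0.0372  0.223 ] 0.0795 1.7
button [ 0.6634 -0.0355  0.207 ] 0.1247 1.9
[157.49066814 256.04405763]
```

View pics/t3c.png

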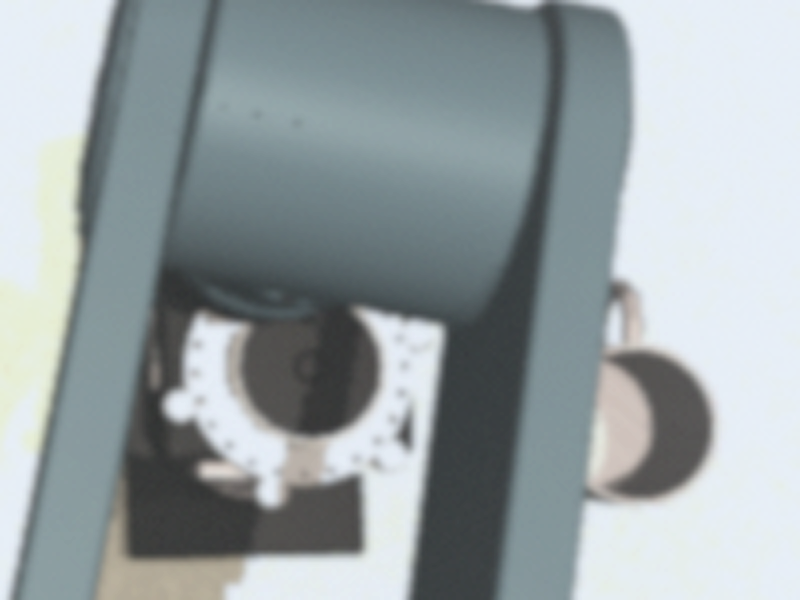

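Run:
```python
from h import *
s=snap('side','s3.png')[130:330,210:430]
e=np.array(ctrl.get_obs()['eef_pos']);print((proj('side',e)-[210,130])*2.5, 'in crop')
s2=cv2.imread('pics/s2.png')[130:330,210:430]
cv2.imwrite('pics/s3c.png',cv2.convertScaleAbs(np.hstack([cv2.resize(s2,(400,364)),cv2.resize(s,(400,364))]),alpha=1.5,beta=10))
```

```text
[277.50000666 272.4976868 ] in crop
```

View pics/s3c.png

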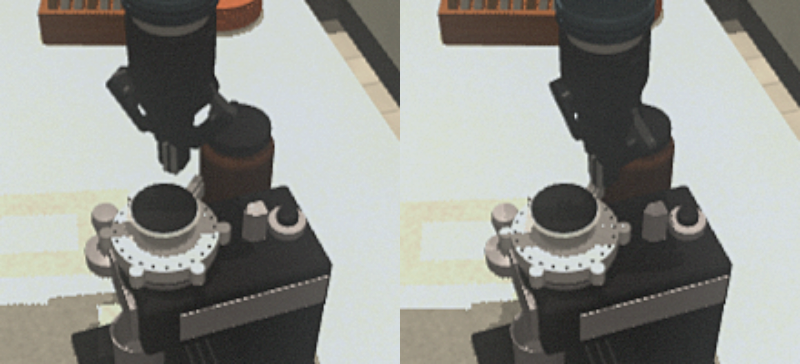

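Run:
```python
from h import *
d=lambda X:((proj('side',X)-[210,130])*1.818).round(0)
print('s2 tcp',d([.5675,.0197,.218]),'+20mm',d([.5675,.0197,.238]),'s3 tcp',d([.5907,-.0005,.2105]),'+20',d([.5907,-.0005,.2305]))
W=np.array([.5388,-.0396]);a=np.radians(47)
for r in(.05,.072): print('lug',d([*(W+r*np.array([np.cos(a),np.sin(a)])),.225]),d([*(W+r*np.array([np.cos(a),np.sin(a)])),.232]))
print('button',d([.6627,-.0338,.207]),'W lid',d([*W,.25]))
s=[cv2.imread(f'pics/{n}.png')[195:260,270:350] for n in('s2','s3')]
cv2.imwrite('pics/s3d.png',cv2.convertScaleAbs(np.hstack([cv2.resize(x,(400,325),interpolation=cv2.INTER_CUBIC) for x in s]),alpha=2,beta=20))
```

```text
s2 tcp [174. 184.] +20mm [173. 169.] s3 tcp [202. 198.] +20 [203. 184.]
lug [185. 194.] [185. 188.]
lug [196. 179.] [196. 174.]
button [284. 210.] W lid [160. 210.]
```

View pics/s3d.png

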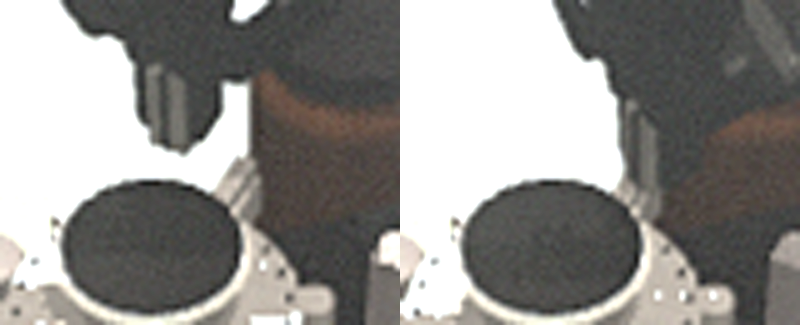

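The side view shows the fingertips passing over the long lug, about 10–15 mm higher than the reported TCP suggests. The wheel hasn't moved: the lug is still near 47°. I'll raise the tool, go back to the anticlockwise side and come in lower.

```bash
python3 -m handwheel '[{"travel":[0,0,-0.1],"dr":[0,0,0]},{"travel":[0,0,-0.1],"dr":[0,0,0]},{"travel":[-0.012,-0.044,0],"dr":[0,0,-0.2]},{"travel":[-0.012,-0.044,0],"dr":[0,0,-0.2]},{"travel":[-0.012,-0.044,0],"dr":[0,0,-0.2]},{"travel":[-0.012,-0.044,0],"dr":[0,0,-0.14]},{"travel":[0,-0.06,0],"dr":[0,0,0]},{"travel":[0,-0.06,0],"dr":[0,0,0]},{"travel":[0,0,0],"dr":[0,0,0]}]'
python3 rel.py .065 -.031 47.5 .198
```

```text
time_s: 5.23
eef_pos: [0.5525, 0.0324, 0.2413]
eef_rot: [0.001, 0.909, 0.416, 0.0]
wrist_force: [0.3, -0.3, -0.5]
opening: 0.002
t 5.23 p [0.5525 0.0324 0.2413] yaw 49.16 tilt [ 0.001 -0.002 -1.   ] F [ 0.3 -0.3 -0.5] open 0.0
lugframe r,t mm 62.3 -38.6 | travel frac [0.017 0.05  0.289] dr z frac 0.055
```

```bash
python3 -m handwheel '[{"travel":[0.01,0.02,0.08],"dr":[0,0,0.055]},{"travel":[0.007,0.02,0.08],"dr":[0,0,0]},{"travel":[0,0,0.05],"dr":[0,0,0]},{"travel":[0,0,0.04],"dr":[0,0,0]},{"travel":[0,0,0.02],"dr":[0,0,0]},{"travel":[0,0,0],"dr":[0,0,0]}]'
python3 rel.py .065 -.0145 47.5 .198
python3 - <<'E'
from h import *
s=snap('side','s4.png')[195:275,260:360]; w=snap('wrist','w4.png')[170:410,240:540]
cv2.imwrite('pics/s4c.png',cv2.convertScaleAbs(np.hstack([cv2.resize(s,(400,320),interpolation=cv2.INTER_CUBIC),cv2.resize(w,(400,320))]),alpha=1.7,beta=20))
E
```

```text
time_s: 5.73
eef_pos: [0.5587, 0.0308, 0.1983]
eef_rot: [0.002, 0.916, 0.401, 0.0]
wrist_force: [0.5, 0.3, -0.5]
opening: 0.001
t 5.73 p [0.5587 0.0308 0.1983] yaw 47.34 tilt [ 0.002 -0.003 -1.   ] F [ 0.5  0.3 -0.5] open 0.0
lugframe r,t mm 65.4 -32.9 | travel frac [-0.002  0.123  0.002] dr z frac -0.005
```

View pics/s4c.png

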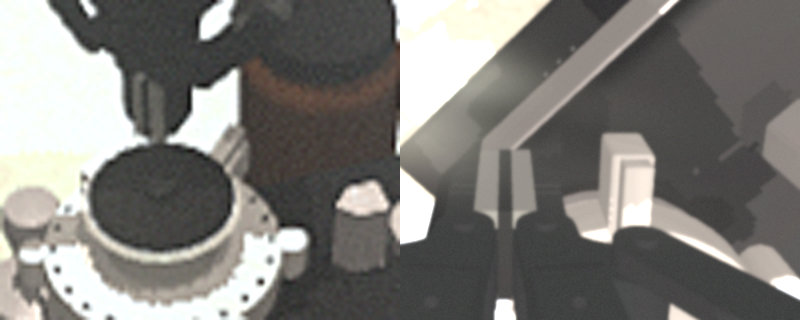

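```bash
cat > wh.py <<'E'
from h import *
from scipy.signal import find_peaks
W=np.array([.5388,-.0396])
def prof(im,n='top',rr=np.arange(.054,.0605,.001),ph=np.arange(60,260,1.)):
    a=np.radians(ph); K,R,t=cal(n)
    X=np.stack([W[0]+np.outer(rr,np.cos(a)),W[1]+np.outer(rr,np.sin(a)),np.full((len(rr),len(a)),.225)],-1)
    p=(X@R.T+t)@K.T; m=(p[...,:2]/p[...,2:]).astype(np.float32)
    return ph,cv2.remap(cv2.cvtColor(im,cv2.COLOR_BGR2GRAY),m,None,cv2.INTER_LINEAR).mean(0)
if __name__=='__main__':
    import sys
    for f in sys.argv[1:] or ['live']:
        im=cv2.imread('pics/'+f) if f!='live' else snap('top','live.png')
        ph,v=prof(im); k,_=find_peaks(v,prominence=15); print(f,[(int(ph[i]),int(v[i])) for i in k])
E
python3 wh.py t0.png t3.png live
python3 - <<'E'
from h import *
for z in(.198,.208,.218,.228): print(z,((proj('side',[.5587,.0308,z])-[260,195])*4).round(0),end=' ')
E
python3 -m handwheel '[{"travel":[0,0.02,0.01],"dr":[0,0,0]},{"travel":[0,0.02,0.01],"dr":[0,0,0]},{"travel":[0,0.02,0.01],"dr":[0,0,0]},{"travel":[0,0.02,0],"dr":[0,0,0]},{"travel":[0,0.02,0],"dr":[0,0,0]}]'
python3 rel.py .065 -.0145 47.5 .195
```

```text
t0.png [(106, 116), (139, 102), (166, 104), (214, 121)]
t3.png [(106, 128), (138, 111), (165, 114), (214, 133), (246, 120)]
live [(138, 103), (168, 97)]
0.198 [158. 162.] 0.208 [157. 147.] 0.218 [157. 131.] 0.228 [156. 115.] time_s: 6.3
eef_pos: [0.5725, 0.0196, 0.1968]
eef_rot: [0.003, 0.916, 0.402, 0.003]
wrist_force: [-0.4, -0.5, 0.4]
opening: 0.001
t 6.3 p [0.5725 0.0196 0.1968] yaw 47.36 tilt [ 0.008 -0.004 -1.   ] F [-0.4 -0.5  0.4] open 0.0
lugframe r,t mm 66.4 -15.2 | travel frac [-0.01   0.004  0.012] dr z frac -0.005
```

```bash
python3 -m handwheel '[{"travel":[0.0,0.025,0],"dr":[0,0,0.1]},{"travel":[0.0,0.025,0],"dr":[0,0,0.1]}]'
python3 rel.py .065 -.0145 41.5 .195; python3 wh.py
python3 -m handwheel '[{"travel":[0.0,0.025,0],"dr":[0,0,0.1]},{"travel":[0.0,0.02,0],"dr":[0,0,0.1]}]'
python3 rel.py .065 -.0145 35.5 .195; python3 wh.py
```

```text
time_s: 6.47
eef_pos: [0.5773, 0.0168, 0.1968]
eef_rot: [0.0, 0.936, 0.352, 0.003]
wrist_force: [0.5, 4.0, 1.2]
opening: -0.001
t 6.47 p [0.5773 0.0168 0.1968] yaw 41.27 tilt [ 0.005  0.002 -1.   ] F [0.5 4.  1.2] open -0.0
lugframe r,t mm 66.2 -16.7 | travel frac [-0.008  0.015  0.012] dr z frac -0.008
live [(101, 125), (139, 109), (158, 88), (209, 81)]
time_s: 6.68
eef_pos: [0.5825, 0.0114, 0.1968]
eef_rot: [-0.0, 0.954, 0.301, 0.003]
wrist_force: [0.2, -0.0, 0.5]
opening: 0.001
t 6.68 p [0.5825 0.0114 0.1968] yaw 35.06 tilt [ 0.006  0.002 -1.   ] F [ 0.2 -0.   0.5] open 0.0
lugframe r,t mm 65.2 -16.2 | travel frac [-0.001  0.011  0.012] dr z frac -0.015
live [(94, 127), (138, 108), (154, 115), (213, 124)]
```

```bash
python3 -m handwheel '[{"travel":[0,0,0],"dr":[0,0,0]}]' >/dev/null; python3 wh.py
python3 -m handwheel '[{"travel":[0.0,0.025,0],"dr":[0,0,0.1]},{"travel":[0.0,0.025,0],"dr":[0,0,0.1]},{"travel":[0.0,0.02,0],"dr":[0,0,0.1]}]'
python3 rel.py .065 -.016 26.5 .195; python3 wh.py
```

```text
live [(91, 128), (137, 100), (150, 116), (212, 130)]
time_s: 7.12
eef_pos: [0.5879, 0.0048, 0.1968]
eef_rot: [-0.003, 0.974, 0.226, 0.003]
wrist_force: [0.6, 0.2, -0.5]
opening: -0.004
t 7.12 p [0.5879 0.0048 0.1968] yaw 26.11 tilt [ 0.005  0.006 -1.   ] F [ 0.6  0.2 -0.5] open -0.0
lugframe r,t mm 63.7 -17.8 | travel frac [0.009 0.012 0.012] dr z frac -0.013
live [(86, 129), (146, 120), (219, 133)]
```

```bash
python3 -m handwheel '[{"travel":[0.008,0.025,0],"dr":[0,0,0.1]},{"travel":[0.005,0.025,0],"dr":[0,0,0.1]},{"travel":[0,0,0],"dr":[0,0,0]},{"travel":[0,0,0],"dr":[0,0,0]}]'
python3 rel.py .065 -.016 21 .195; python3 wh.py
```

```text
time_s: 7.5
eef_pos: [0.5923, -0.0021, 0.1968]
eef_rot: [-0.002, 0.984, 0.176, 0.003]
wrist_force: [-0.5, -0.2, -0.8]
opening: -0.0
t 7.5 p [ 0.5923 -0.0021  0.1968] yaw 20.29 tilt [ 0.004  0.005 -1.   ] F [-0.5 -0.2 -0.8] open -0.0
lugframe r,t mm 63.4 -15.9 | travel frac [ 0.01  -0.001  0.012] dr z frac -0.024
live [(76, 130), (135, 125), (196, 111), (219, 134)]
```

```bash
python3 -m handwheel '[{"travel":[0.005,0.025,0],"dr":[0,0,0.1]},{"travel":[0.005,0.025,0],"dr":[0,0,0.1]},{"travel":[0.005,0.02,0],"dr":[0,0,0.1]},{"travel":[0,0,0],"dr":[0,0,0]}]'
python3 rel.py .065 -.016 10 .195; python3 wh.py
```

```text
time_s: 7.88
eef_pos: [0.5963, -0.0069, 0.1968]
eef_rot: [-0.006, 0.995, 0.101, 0.002]
wrist_force: [-0.7, 0.3, 0.1]
opening: -0.0
t 7.88 p [ 0.5963 -0.0069  0.1968] yaw 11.54 tilt [ 0.002  0.012 -1.   ] F [-0.7  0.3  0.1] open -0.0
lugframe r,t mm 62.3 -22.2 | travel frac [0.017 0.042 0.012] dr z frac 0.051
live [(133, 126), (193, 80), (221, 135)]
```

```bash
python3 -m handwheel '[{"travel":[0.008,0.022,0],"dr":[0,0,0.05]},{"travel":[0.008,0.022,0],"dr":[0,0,0.05]},{"travel":[0,0,0],"dr":[0,0,0]}]'
python3 rel.py .065 -.016 7 .195; python3 wh.py
```

```text
time_s: 8.18
eef_pos: [0.5989, -0.0127, 0.1965]
eef_rot: [-0.006, 0.997, 0.076, 0.0]
wrist_force: [-0.6, 1.0, -0.7]
opening: -0.004
t 8.18 p [ 0.5989 -0.0127  0.1965] yaw 8.74 tilt [ 0.     0.011 -1.   ] F [-0.6  1.  -0.7] open -0.0
lugframe r,t mm 63.0 -19.3 | travel frac [0.013 0.023 0.01 ] dr z frac 0.058
live [(125, 126), (186, 83), (217, 135)]
```

```bash
python3 -m handwheel '[{"travel":[0,0,0],"dr":[0,0,0]},{"travel":[0,0,0],"dr":[0,0,0]}]' | grep -E 'eef_pos|force'; python3 wh.py
```

```text
eef_pos: [0.5993, -0.0136, 0.1965]
wrist_force: [-0.5, 0.6, -0.3]
live [(124, 126), (184, 83), (217, 136)]
```

```bash
python3 -m handwheel '[{"travel":[0.004,0.014,0],"dr":[0,0,0]},{"travel":[0,0,0],"dr":[0,0,0]},{"travel":[0,0,0],"dr":[0,0,0]}]' | grep -E 'eef_pos|force'; python3 wh.py
```

```text
eef_pos: [0.6005, -0.0161, 0.1965]
wrist_force: [-0.6, -0.9, 0.5]
live [(124, 98), (146, 58), (181, 85), (219, 136)]
```

```bash
python3 -m handwheel '[{"travel":[0,-0.03,0],"dr":[0,0,0]},{"travel":[0,-0.04,0],"dr":[0,0,0]},{"travel":[0,0,-0.15],"dr":[0,0,0]},{"travel":[0,0,-0.2],"dr":[0,0,0]},{"travel":[0,0,-0.2],"dr":[0,0,0]},{"travel":[0,0,-0.2],"dr":[0,0,0]},{"travel":[0,0,0],"dr":[0,0,0]}]'
python3 - <<'E'
from h import *
w=snap('wrist','w5.png'); 
W=[.5388,-.0396]
for a in(2,2.5,3): print(a,proj('wrist',[W[0]+.072*np.cos(np.radians(a)),W[1]+.072*np.sin(np.radians(a)),.225]).round(1))
print('post',proj('wrist',[.6166,-.0369,.223]).round(1),'btn',proj('wrist',[.6627,-.0338,.207]).round(1))
s=snap('side','s5.png')[195:275,260:360]
cv2.imwrite('pics/w5c.png',cv2.convertScaleAbs(np.hstack([cv2.resize(w,(500,375)),cv2.resize(s,(300,375))]),alpha=1.3,beta=10))
E
python3 wh.py
```

```text
time_s: 9.33
eef_pos: [0.596, -0.0027, 0.3101]
eef_rot: [-0.006, 0.997, 0.078, -0.003]
wrist_force: [0.4, -0.7, 1.4]
opening: 0.001
2 [380.4 210.9]
2.5 [379.4 210.8]
3 [378.3 210.7]
post [381.6 200.9] btn [388.  122.4]
live [(122, 129), (138, 121), (181, 90), (216, 146)]
```

View pics/w5c.png

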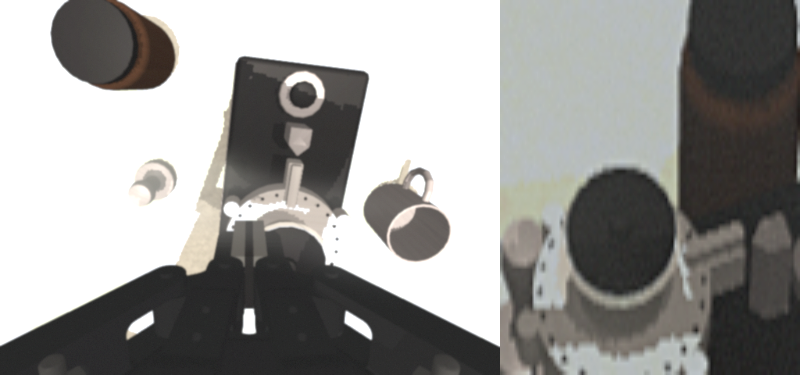

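The long lug sits directly in front of the pointer, at (295,165) to (298,150) in the crop. The button is where I measured it, and the jug, jar and tamper look undisturbed. Next I'll move over the button.

```bash
python3 -m handwheel '[{"travel":[0.15,0.1,0],"dr":[0,0,0]},{"travel":[0.15,0.1,0],"dr":[0,0,0]},{"travel":[0.1,0.07,0],"dr":[0,0,0.1]},{"travel":[0,0,0.1],"dr":[0,0,0.1]},{"travel":[0,0,0.1],"dr":[0,0,0]},{"travel":[0,0,0.1],"dr":[0,0,0]},{"travel":[0,0,0.1],"dr":[0,0,0]},{"travel":[0,0,0],"dr":[0,0,0]}]' | grep force
python3 rel.py .1237 0 2.7 .21
```

```text
wrist_force: [-0.7, -0.3, -0.9]
t 10.15 p [ 0.653  -0.0298  0.2228] yaw 2.67 tilt [-0.038  0.02  -0.999] F [-0.7 -0.3 -0.9] open -0.0
lugframe r,t mm 114.5 -4.4 | travel frac [0.065 0.031 0.082] dr z frac -0.001
```

```bash
python3 -m handwheel '[{"travel":[0.04,0.02,0],"dr":[-0.02,0.04,0]},{"travel":[0.03,0.015,0],"dr":[-0.02,0.035,0]},{"travel":[0,0,0],"dr":[0,0,0]}]' | grep force
python3 rel.py .1237 0 2.7 .21; python3 wh.py
```

```text
wrist_force: [-0.2, 1.2, -0.3]
t 10.4 p [ 0.6613 -0.0337  0.2173] yaw 2.65 tilt [-0.006  0.002 -1.   ] F [-0.2  1.2 -0.3] open 0.0
lugframe r,t mm 122.7 -0.1 | travel frac [0.007 0.001 0.049] dr z frac -0.002
live [(156, 62)]
```

```bash
python3 -m handwheel '[{"travel":[0.007,0,0.03],"dr":[0,0,0]},{"travel":[0,0,0.03],"dr":[0,0,0]},{"travel":[0,0,0.02],"dr":[0,0,0]},{"travel":[0,0,0],"dr":[0,0,0]}]'|grep -E 'pos|force'
python3 -m handwheel '[{"travel":[0,0,0.03],"dr":[0,0,0]},{"travel":[0,0,0],"dr":[0,0,0]}]'|grep -E 'pos|force'
```

```text
eef_pos: [0.6624, -0.0333, 0.2059]
wrist_force: [0.3, 0.4, -0.2]
eef_pos: [0.6624, -0.0333, 0.2011]
wrist_force: [-0.1, -0.6, -0.6]
```

```bash
for i in 1; do python3 -m handwheel '[{"travel":[0,0,0.03],"dr":[0,0,0]},{"travel":[0,0,0],"dr":[0,0,0]}]'|grep -E 'pos|force'; python3 -m handwheel '[{"travel":[0,0,0.02],"dr":[0,0,0]},{"travel":[0,0,0],"dr":[0,0,0]}]'|grep -E 'pos|force'; done
```

```text
eef_pos: [0.6625, -0.0333, 0.1963]
wrist_force: [-0.1, 0.4, -1.1]
eef_pos: [0.6624, -0.0333, 0.1929]
wrist_force: [0.2, 0.2, -0.4]
```

```bash
python3 -m handwheel '[{"travel":[0,0,0.02],"dr":[0,0,0]},{"travel":[0,0,0],"dr":[0,0,0]}]'|grep -E 'pos|force'
```

```text
eef_pos: [0.6624, -0.0333, 0.1896]
wrist_force: [-0.8, 0.4, 0.7]
```

```bash
python3 -m handwheel '[{"travel":[0,0,0.015],"dr":[0,0,0]},{"travel":[0,0,0],"dr":[0,0,0]}]'|grep -E 'pos|force'; python3 -m handwheel '[{"travel":[0,0,0.015],"dr":[0,0,0]},{"travel":[0,0,0],"dr":[0,0,0]}]'|grep -E 'pos|force'
```

```text
eef_pos: [0.6625, -0.0333, 0.1872]
wrist_force: [0.9, -0.2, 0.3]
eef_pos: [0.6625, -0.0333, 0.1848]
wrist_force: [0.3, 0.4, -0.5]
```

```bash
python3 -m handwheel '[{"travel":[0,0,0.015],"dr":[0,0,0]},{"travel":[0,0,0],"dr":[0,0,0]}]'|grep -E 'pos|force'; python3 -m handwheel '[{"travel":[0,0,0.015],"dr":[0,0,0]},{"travel":[0,0,0],"dr":[0,0,0]}]'|grep -E 'pos|force'
```

```text
eef_pos: [0.6629, -0.0334, 0.1828]
wrist_force: [-1.0, -0.3, 2.8]
eef_pos: [0.6631, -0.0335, 0.1812]
wrist_force: [-1.0, 0.2, 1.4]
```

Run:
```python
from h import *
w=snap('wrist','w6.png')
print('btn pred',proj('wrist',[.6625,-.0335,.207]).round(0),'tcp',proj('wrist',ctrl.get_obs()['eef_pos']).round(0))
s=snap('side','s6.png')[170:290,280:420]
cv2.imwrite('pics/c6.png',cv2.convertScaleAbs(np.hstack([cv2.resize(w[140:380,180:460],(400,343)),cv2.resize(s,(400,343),interpolation=cv2.INTER_CUBIC)]),alpha=1.6,beta=15))
for z in (.18,.2,.22): print(((proj('side',[.6625,-.0335,z])-[280,170])*400/140).round(0))
```

```text
btn pred [318. 306.] tcp [318. 278.]
[242. 245.]
[244. 223.]
[247. 201.]
```

View pics/c6.png

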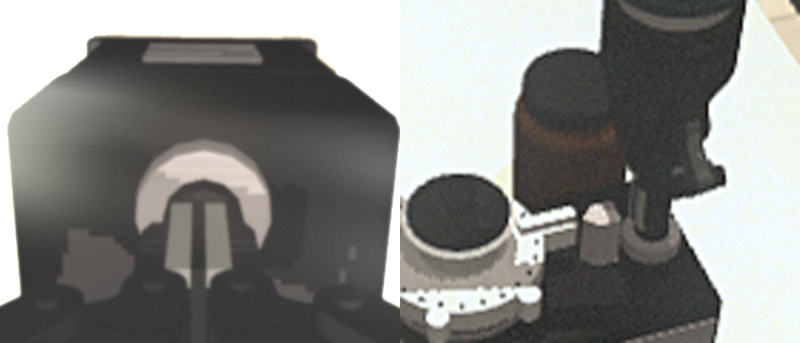

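The fingertips now stand on the button, inside the collar, and contact force is building. I'll keep pressing.

```bash
python3 -m handwheel '[{"travel":[0,0,0.02],"dr":[0,0,0]},{"travel":[0,0,0],"dr":[0,0,0]}]'|grep -E 'pos|force'; python3 -m handwheel '[{"travel":[0,0,0.02],"dr":[0,0,0]},{"travel":[0,0,0],"dr":[0,0,0]}]'|grep -E 'pos|force'
```

```text
eef_pos: [0.6633, -0.0335, 0.1792]
wrist_force: [-2.2, -0.0, 4.8]
eef_pos: [0.6637, -0.0336, 0.1781]
wrist_force: [-2.3, 0.9, 4.5]
```

```bash
python3 -m handwheel '[{"travel":[0,0,0.015],"dr":[0,0,0]},{"travel":[0,0,0],"dr":[0,0,0]}]'|grep -E 'pos|force'; python3 -m handwheel '[{"travel":[0,0,0.015],"dr":[0,0,0]},{"travel":[0,0,0],"dr":[0,0,0]}]'|grep -E 'pos|force'
```

```text
eef_pos: [0.6639, -0.0336, 0.1782]
wrist_force: [-3.0, 0.7, 4.7]
eef_pos: [0.664, -0.0336, 0.1782]
wrist_force: [-3.2, 0.2, 5.0]
```

```bash
python3 -m handwheel '[{"travel":[-0.005,0,0.04],"dr":[0,0,0]},{"travel":[-0.005,0,0.05],"dr":[0,0,0]},{"travel":[0,0,0.05],"dr":[0,0,0]}]'|grep -E 'pos|force'; python3 -m handwheel '[{"travel":[0,0,0.07],"dr":[0,0,0]},{"travel":[0,0,0.07],"dr":[0,0,0]},{"travel":[0,0,0.07],"dr":[0,0,0]}]'|grep -E 'pos|force'
```

```text
eef_pos: [0.6649, -0.0338, 0.1769]
wrist_force: [-24.5, 2.8, 42.2]
eef_pos: [0.6651, -0.0339, 0.1767]
wrist_force: [-29.2, 4.4, 52.2]
```

The button is at its hard stop: z no longer moves while force rises to 50 N. I'll release it and move clear.

```bash
python3 -m handwheel '[{"travel":[0,0,-0.05],"dr":[0,0,0]},{"travel":[0,0,-0.1],"dr":[0,0,0]},{"travel":[0,0,-0.2],"dr":[0,0,0]},{"travel":[0,0,-0.2],"dr":[0,0,0]},{"travel":[0,0,-0.2],"dr":[0,0,0]},{"travel":[0,0,-0.2],"dr":[0,0,0]},{"travel":[-0.1,0.2,-0.1],"dr":[0,0,0]},{"travel":[-0.2,0.2,0],"dr":[0,0,0]},{"travel":[-0.2,0.2,0],"dr":[0,0,0]},{"travel":[-0.2,0.2,0],"dr":[0,0,0]},{"travel":[-0.2,0.2,0],"dr":[0,0,0]},{"travel":[-0.2,0.2,0],"dr":[0,0,0]},{"travel":[-0.2,0.2,0],"dr":[0,0,0]},{"travel":[-0.2,0.2,0],"dr":[0,0,0]},{"travel":[-0.2,0.1,0],"dr":[0,0,0]},{"travel":[0,0,0],"dr":[0,0,0]},{"travel":[0,0,0],"dr":[0,0,0]}]'
python3 wh.py
python3 - <<'E'
from h import *
a=cv2.cvtColor(cv2.imread('pics/t0.png'),cv2.COLOR_BGR2GRAY);b=cv2.cvtColor(cv2.imread('pics/live.png'),cv2.COLOR_BGR2GRAY)
for n,(x,y,w,h) in {'jar':(262,165,52,60),'tamper':(285,260,38,36),'jug':(440,235,64,64),'button':(374,182,32,28),'cup+base':(350,280,60,32)}.items():
    A=a[y:y+h,x:x+w];s=b[y-8:y+h+8,x-8:x+w+8]
    r=cv2.matchTemplate(s,A,cv2.TM_CCOEFF_NORMED);_,m,_,l=cv2.minMaxLoc(r);print(n,round(m,3),'shift px',l[0]-8,l[1]-8)
from wh import prof
ph,v=prof(b if 0 else cv2.imread('pics/live.png'),rr=np.arange(.064,.071,.001),ph=np.arange(-30,60,1.)); 
k=v>v.min()+.6*(np.ptp(v)); print('long lug', ph[k])
s=np.clip(b[170:320,320:520].astype(float)*1.6+20,0,255)
cv2.imwrite('pics/end.png',cv2.resize(s.astype(np.uint8),None,fx=4,fy=4))
E
```

```text
time_s: 14.8
eef_pos: [0.4177, -0.3024, 0.3376]
eef_rot: [0.006, 0.999, 0.028, 0.012]
wrist_force: [-0.6, 0.4, -0.7]
opening: -0.0
live [(120, 115), (139, 103), (181, 103), (216, 123), (219, 123)]
jar 1.0 shift px 0 0
tamper 0.999 shift px 0 0
jug 0.969 shift px 0 0
button 1.0 shift px 0 0
cup+base 0.906 shift px 0 0
long lug [-2. -1.  0.  1.  2.  3.  4.  5.  6.  7.]
```

```bash
python3 -c "
from bench import ctrl
print(ctrl.hand_in())"
```

```text
the job is handed in; nothing more can be done
None
```

I pushed the long lug clockwise three clicks until it stood at the pointer. I then pressed the start button to its stop, let it spring back, and handed the job in at about 15 s. The hand-in gives no verdict, so the results below are my own checks.

**Miss on the way:** on my first push the shut fingertips passed over the lug and the wheel didn't move. The tips turned out to be 20–25 mm higher than the reported TCP. Coming in lower worked, and I followed each click in the top camera.

**Last checks**
- **Wheel:** the long lug is at about 2.5° in world yaw, against about 2 to 2.7° for the pointer. That is well inside the 0.07 rad limit.
- **Wheel force:** the largest reading at the wrist was about 4 N, but I read it only at the end of each call.
- **Button:** it travelled about 6–7 mm from first contact to a hard stop. I pressed past the stop and the wrist force reached about 60 N, under the 120 N limit. Afterwards its picture matched the start picture.
- **Loose items:** the jar, tamper and jug showed no shift. The cup was only checked as part of the grinder base area, which also showed no shift but matched less closely (0.91), so that check is weaker.
- **Robot:** it ended up clear of everything.

I had used all 12 picture views, so the final state was checked by numbers only, not by eye.

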